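# Fit a chisel blade in the carving handle and tighten the collet nut

## Robot

A 7-joint arm with a two-finger parallel gripper is mounted at the origin on the work surface. World frame = base frame: x ahead of the robot, y to its left, z up, the work surface at z = 0. Lengths are in m, angles in rad, forces in N, time in s.
With the tool pointing down it reaches from about 0.425 to 0.8 m from the base axis. Payload 8.3 kg.
Tool frame: the origin (TCP) lies midway between the tips of the shut fingers; the grasp point (between the pads) lies 19 mm behind it; z points along the fingers, x is the direction in which the jaws open and shut, and the axes are right-handed (so a half turn about z gives the same grasp; the last joint's range is limited). The gripper opens to 85 mm and grips with 20 to 120 N. Pads are 22 mm wide; open, the fingers measure 114 mm over their backs; the gripper's body (76 mm by 85 mm) begins 54 mm behind the grasp point. The pads swing forward as they close: fully open they stand 13 mm farther back than shut.
Start: joints at [1.197, 0.383, 0.016, 1.37, -0.006, 1.388, -0.046], TCP at [0.191, -0.595, 0.231] pointing down, gripper open.
Joint ranges: [-2.95, 2.95], [-0.25, 2.06], [-1.52, 1.56], [0.18, 2.33], [-1.44, 4.58], [0.02, 2.06], [-3.01, 3.01]. Speed limits (rad/s): [2.39, 2.39, 3.01, 3.01, 3.14, 3.14, 3.14].

## Interface

Orientations are given as a 3x3 rotation matrix whose columns are the frame's x, y, z axes.
In Python, from station import readout, viewer, order gives the robot as it stands.
- The arm moves only by the tool step_arm, never from a script. Its argument "rows" is one flat list of numbers, 7 for each row, row after row: the shift along the tool's x, y, z in mm, then the turn, a rotation vector about the tool's x, y, z in degrees, then the finger opening in mm, from 0 to 85.4. In form: [dx, dy, dz, rx, ry, rz, grip, dx, dy, dz, rx, ry, rz, grip, ...]. A call has 1 to 8 rows; each row shifts and turns the commanded pose from where the row before left it, along the tool's axes as they then stand; what a row does not reach is not made up. A row lasts 1/10 s, in which the tool goes at most 50 mm and 8.59 degrees, less where a joint would pass 70% of its speed; a pose out of reach is approached as far as the arm can. A call is refused whole if a number of a shift passes 50 or a number of a turn 8.59, either way. A call with a gripper value outside its range is refused whole. The fingers move at their own pace and stop on an object; "squeeze" is the grip in N (left out, the last holds). Time passes only in rows, so rows that do not move let the fingers close. It gives the time, the measured TCP pose, the force and the opening at its end, in the units of the state.
- readout.sense(): the state, without advancing time (a new reading comes with each control period).
- viewer.read_camera(name): name is "scene" or "side" or "wrist"; returns the picture (420x560x3 uint8, blue, green, red); there is no depth.
- viewer.camera_params(name): a dict with "mtx" (3x3 intrinsics, pixels), "world_to_cam" (4x4, takes a point from world to camera coordinates); the wrist camera has in their place "mount" (4x4, takes a point from camera to tool coordinates, whose origin is the TCP and whose axes are the tool frame's). Camera axes: x right, y down, z forward; pixel columns grow to the right and rows downward; lengths in m; the calibration is good to about 2 mm. A picture is of the moment at which its call begins: read the wrist's pose just before it. camera_params takes no time and is no camera call.
- order.finish_job(): hands the job in, once; it reports no verdict.
The state is a dict: "t": time; "joints": joint angles; "qvel": joint speeds; "joint_efforts": joint torques, N m; "eef_pos": TCP position; "tcp_rot": TCP orientation; "wrist_force": force on the tool from outside, world axes, zero at the start; "torque": the same for the moment, N m; "grip_width": finger opening in m.
Only numpy, scipy, OpenCV 4.12 (cv2) and the standard library are available. Lean on these libraries where they do the work, as an engineer would, in place of code of your own. Each camera call takes 0.05 s, during which the arm holds its last target.

## Task

Fit the broad, square-ended chisel blade into the carving handle that stands clamped in the vise: take it from the wooden blade block, push its shank gently down into the collet until its shoulder sits flush on the nut, then let go of the blade and turn the knurled nut clockwise (seen from above), regripping as needed, until the collet grips the shank firmly, hand-tight and no harder. Leave the other two blades standing in the block and everything else on the bench where it lies.

Things in the scene. Friction and masses are not known exactly. Their poses are not given: they have to be found in the camera images.
- chisel: Loose steel chisel blade, 55 g, standing shank down in one hole of the block. From below: round shank 8 mm wide, 22 mm long (end tapers to 4 mm); round collar 14 mm wide, 26 mm tall, its underside is the shoulder; neck; flat square-ended blade 16 mm wide, 3 mm thick, up to 48 mm above the shoulder. Origin: on its axis at the shoulder; z along the axis to the edge. Grip it by the collar.
- chisel_mid (a point): The chisel blade's middle: on its axis, 13 mm above the shoulder, half-way up the collar. z along the axis towards the cutting edge (up).
- block: Fixed hardwood block, 58 (x) by 170 (y) by 50 mm high, with three 9.5 mm holes 30 mm deep in its top, in a row along its y at -52, 0 and +52 mm, each holding one blade with its shoulder on the top face. Origin: centre of its underside; z up. Fingers that close along the block's x keep clear of the other blades.
- vise: Small fixed bench vise of grey iron, base 120 (x) by 100 mm (y), jaws up to 87 mm high, screw with a cross bar (72 mm long, 65 mm high) reaching 102 mm to its -x side. Origin: centre of its underside; z up. It holds the dark wooden carving handle upright on its z axis; only the handle and its nut are higher than 87 mm.
- collet_mouth (a point): Centre of the nut's top face, 154 mm above the bench, on the upright axis of handle and nut. The hole is 10.6 mm wide; from 2 mm down two light leaf springs with sloping tops, 7.2 mm apart, drag on the 8 mm shank, so it does not drop in but needs a light push. Home when the blade's shoulder rests on this face: chisel_mid is then 13 mm above this point. Over 30 N of push is rough.
- nut: Knurled steel collet nut, 26 mm wide, 24 mm tall, top at 154 mm; handle below 19 to 22 mm for 20 mm. Clockwise from above tightens. Slack by an unknown amount: runs at an even torque (up to 0.3 N m, less at rest); then the fingers bite and it climbs: 0.1 N m above running is too slack, 0.25 above hand-tight, 0.45 above overstrains. 0.6 to 1.9 rad in all; stays put. Origin: axis, underside.
- jaw_0: Finger 0 of the four (90 degrees apart) of the split collet inside the nut, which close on the shank as the nut is tightened and stand clear of it when slack. Origin: on the handle's axis, 24 mm below the nut's top face.
- jaw_1: Finger 1 of the four (90 degrees apart) of the split collet inside the nut, which close on the shank as the nut is tightened and stand clear of it when slack. Origin: on the handle's axis, 24 mm below the nut's top face.
- jaw_2: Finger 2 of the four (90 degrees apart) of the split collet inside the nut, which close on the shank as the nut is tightened and stand clear of it when slack. Origin: on the handle's axis, 24 mm below the nut's top face.
- jaw_3: Finger 3 of the four (90 degrees apart) of the split collet inside the nut, which close on the shank as the nut is tightened and stand clear of it when slack. Origin: on the handle's axis, 24 mm below the nut's top face.
- gouge: Bystander: narrow round rod-like gouge blade standing in another hole of the block, same shank and collar as the chisel, 45 mm high above the shoulder. Origin on its axis at the shoulder.
- knife: Bystander: slim pointed knife blade standing in the third hole of the block, same shank and collar, 47 mm high above the shoulder. Origin on its axis at the shoulder.
- mallet: Bystander: turned wooden carver's mallet standing on its head, 68 mm in diameter, 148 mm high. Origin: centre of its underside.
- stone: Bystander: oilstone in a wooden tray, 185 by 64 by 32 mm. Origin: centre of its underside.
- wax_tin: Bystander: round metal tin, 74 mm in diameter, 28 mm high. Origin: centre of its underside.
- square: Bystander: try square, wooden stock 100 mm, steel blade 120 mm, 16 mm high. Origin: under the middle of the stock.
- spare_handle: Bystander: spare carving handle lying down, 104 mm long, 27 mm thick. Origin: under its middle.

How it is judged:
By the outcome, as a careful person would: the job done as asked, in the order asked, and still so for the second after the job is handed in, with the robot touching nothing.
It also fails if it takes over 59 s, if anything falls off the work surface, if the arm or the gripper's body presses on something with over 40 N, if the wrist force passes 120 N, or if a joint passes its speed limit or range.

## Working session

There is one attempt and no reset: what is moved stays moved. The work goes in short steps, Python scripts to look and compute and a tool call to move; the robot and the scene stay as the last step left them, time stands still between calls to the robot, and variables do not carry over. Pictures are saved under pics/ and viewed, and the job is handed in when it is done.

Besides the shell and the picture viewer there is one more tool, called after "Emit:" as a command line: name --argument value ..., lists and objects as JSON in quotes. step_arm: Moves the arm, as the interface text tells. Its arguments: {"type":"object","properties":{"rows":{"type":"array","items":{"type":"number"}},"squeeze":{"type":"number"}},"required":["rows"]}

```bash
ls; mkdir -p pics; cat > h.py <<'E'
import numpy as np,cv2
from station import readout,viewer,order
def cam(name):
    s=readout.sense()
    p=viewer.camera_params(name); K=np.array(p['mtx'])
    if 'mount' in p:
        T=np.eye(4);T[:3,:3]=np.array(s['tcp_rot']);T[:3,3]=s['eef_pos']
        W=np.linalg.inv(T@np.array(p['mount']))
    else: W=np.array(p['world_to_cam'])
    im=np.array(viewer.read_camera(name))
    return im,K,W
def ray(K,W,u,v):
    d=np.linalg.inv(K)@[u,v,1.]; R=W[:3,:3]; o=-R.T@W[:3,3]; d=R.T@d
    return o,d/np.linalg.norm(d)
def onz(K,W,u,v,z):
    o,d=ray(K,W,u,v); return o+d*(z-o[2])/d[2]
def proj(K,W,P):
    c=W[:3,:3]@np.array(P,float)+W[:3,3]; q=K@c; return q[:2]/q[2]
def tri(rays):
    A=np.zeros((3,3));b=np.zeros(3)
    for o,d in rays:
        M=np.eye(3)-np.outer(d,d);A+=M;b+=M@o
    x=np.linalg.solve(A,b)
    return x,[np.linalg.norm((np.eye(3)-np.outer(d,d))@(x-o)) for o,d in rays]
E
python3 - <<'E'
from h import *
for n in ['scene','side','wrist']:
    im,K,W=cam(n); cv2.imwrite(f'pics/{n}0.png',im); np.savez(f'pics/{n}0.npz',K=K,W=W); print(n,K.round(1).tolist(),(-W[:3,:3].T@W[:3,3]).round(3),W[2,:3].round(2))
s=readout.sense(); print(s)
E
```

```text
pics
scene [[430.9, 0.0, 277.2], [0.0, 430.9, 205.2], [0.0, 0.0, 1.0]] [ 1.081 -0.789  0.906] [-0.41  0.64 -0.66]
side [[508.8, 0.0, 282.2], [0.0, 508.8, 206.8], [0.0, 0.0, 1.0]] [0.485 1.015 0.875] [ 0.07 -0.8  -0.6 ]
wrist [[317.9, 0.0, 281.9], [0.0, 317.9, 208.5], [0.0, 0.0, 1.0]] [ 0.268 -0.571  0.374] [-0.3  -0.1  -0.95]
{'t': 0.15, 'joints': array([ 1.19711258,  0.38405429,  0.01637406,  1.37088532, -0.00629669,
        1.38819415, -0.04650716]), 'qvel': array([-0.00051229, -0.00365114,  0.00038564, -0.00208192, -0.00039999,
        0.00074003,  0.00027383]), 'joint_efforts': array([ 2.82736131e-03, -6.28160119e+01,  8.46458785e-01, -3.72171593e+01,
        1.68318377e-02,  1.07962737e-02, -3.37330633e-06]), 'eef_pos': array([ 0.19105204, -0.59468695,  0.23051521]), 'tcp_rot': array([[ 3.05860544e-01, -9.52076209e-01, -4.69603982e-04],
       [-9.52075155e-01, -3.05860904e-01,  1.41624361e-03],
       [-1.49200535e-03,  1.39252423e-05, -9.99998887e-01]]), 'wrist_force': array([-0.36024514, -0.52488135,  0.30440497]), 'torque': array([-0.01642398,  0.01111776,  0.01741158]), 'grip_width': 0.08570212696374446}
```

View pics/scene0.png

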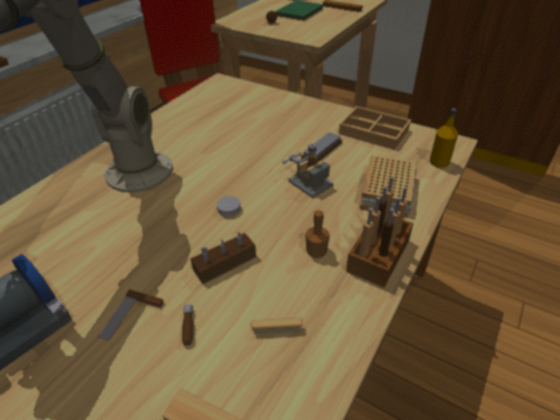

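View pics/side0.png

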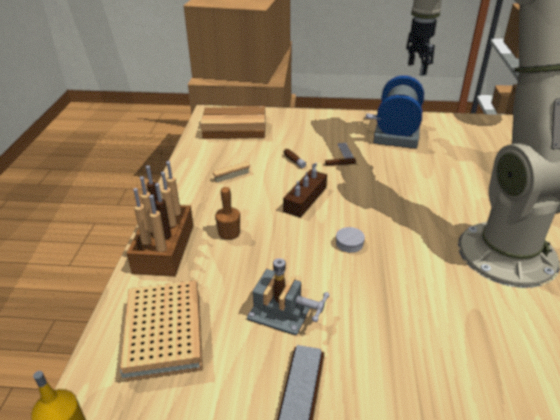

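View pics/wrist0.png

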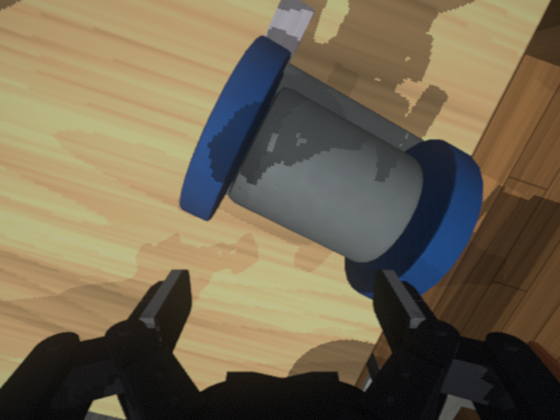

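The scene view shows the block near (225,257) with three blades, and the vise with its handle near (312,170). The side view shows the block at (306,193) and the nut at (280,266). I'll zoom in on both.

```bash
python3 - <<'E'
import cv2,numpy as np
a=cv2.imread('pics/scene0.png');b=cv2.imread('pics/side0.png')
def c(i,x,y,w,h,f): return cv2.resize(i[y:y+h,x:x+w],None,fx=f,fy=f,interpolation=cv2.INTER_CUBIC)
o=np.vstack([np.hstack([c(a,185,225,80,60,5),c(a,275,130,80,60,5)]),np.hstack([c(b,270,155,80,60,5),c(b,245,255,80,60,5)])])
cv2.imwrite('pics/z0.png',o)
E
```

```text
(no output)
```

View pics/z0.png

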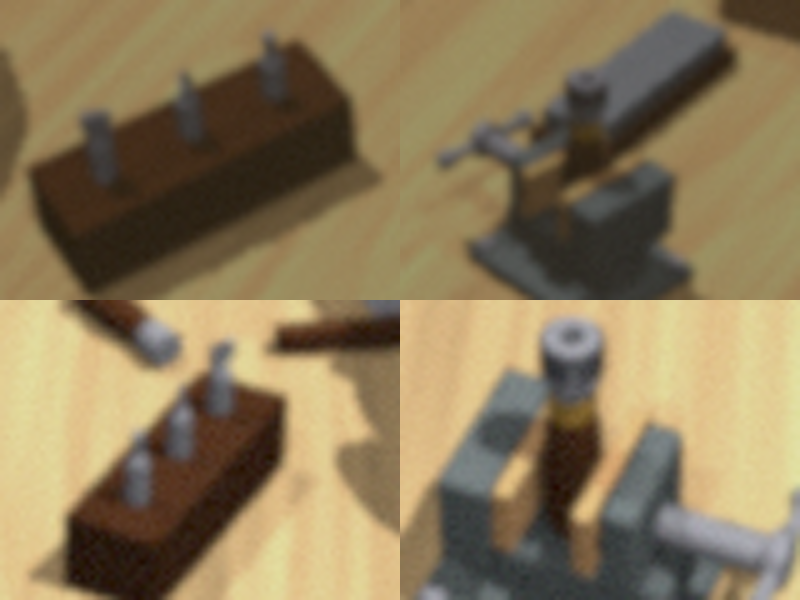

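```bash
python3 - <<'E'
from h import *
a=np.load('pics/scene0.npz');b=np.load('pics/side0.npz')
for n,p,q in [('ch base',(205.8,261.6),(314,177.4)),('ch top',(204.3,247.6),(314.4,164.2)),('nut',(312.6,145.6),(279.6,261.8)),('mid base',(223.5,253),(306,187)),('far base',(240,245),(298,196))]:
    print(n,[x.round(4) for x in tri([ray(a['K'],a['W'],*p),ray(b['K'],b['W'],*q)])])
E
```

```text
Traceback (most recent call last):
AttributeError: 'list' object has no attribute 'round'. Did you mean: 'count'?
```

```bash
python3 - <<'E'
from h import *
a=np.load('pics/scene0.npz');b=np.load('pics/side0.npz')
for n,p,q in [('ch base',(205.8,261.6),(314,177.4)),('ch top',(204.3,247.6),(314.4,164.2)),('nut',(312.6,145.6),(279.6,261.8)),('mid base',(223.5,253),(306,187)),('far base',(240,245),(298,196))]:
    x,e=tri([ray(a['K'],a['W'],*p),ray(b['K'],b['W'],*q)]); print(n,x.round(4),np.round(e,4))
E
```

```text
ch base [ 0.5028 -0.2422  0.0438] [0.0006 0.0006]
ch top [ 0.5025 -0.2373  0.093 ] [0.0011 0.0011]
nut [0.5607 0.2447 0.153 ] [0. 0.]
mid base [ 0.524  -0.1923  0.0426] [0.0006 0.0006]
far base [ 0.5448 -0.1452  0.0429] [0.0001 0.0001]
```

Emit:
step_arm --rows '[-5,-41,2,0,0,-3.9,85,-5,-41,2,0,0,-3.9,85,-6,-41,3,0,0,-3.9,85,-6,-41,3,0,0,-3.9,85,-6,-41,3,0,0,-3.9,85]'

```text
t: 0.65
eef_pos: [0.3642, -0.4806, 0.2178]
tcp_rot: [[0.608, -0.794, -0.0], [-0.794, -0.608, 0.001], [-0.001, -0.0, -1.0]]
wrist_force: [0.6, -1.1, 0.1]
grip_width: 0.085
```

Emit:
step_arm --rows '[-6,-41,3,0,0,-3.9,60,-6,-41,3,0,0,-3.9,60,-6,-41,3,0,0,-3.9,60,-6,-41,3,0,0,-3.9,60,-6,-41,3,0,0,-3.9,60,0,0,0,0,0,0,60,0,0,0,0,0,0,60]'

```text
t: 1.35
eef_pos: [0.4863, -0.3148, 0.203]
tcp_rot: [[0.838, -0.545, -0.0], [-0.545, -0.838, 0.0], [-0.001, -0.0, -1.0]]
wrist_force: [-0.1, -0.7, 0.3]
grip_width: 0.0599
```

```bash
python3 - <<'E'
from h import *
im,K,W=cam('wrist');cv2.imwrite('pics/w1.png',im);np.savez('pics/w1.npz',K=K,W=W)
s=readout.sense();print(s['t'],s['eef_pos'],s['tcp_rot'].round(3),s['joints'].round(3),s['grip_width'])
for P in [(.503,-.24,.05),(.503,-.24,.098)]: print(proj(K,W,P))
E
```

```text
1.4 [ 0.48547158 -0.31644292  0.20311206] [[ 0.837 -0.548 -0.001]
 [-0.548 -0.837 -0.   ]
 [-0.     0.    -1.   ]] [ 0.744  0.316 -0.28   1.533  0.09   1.305 -0.126] 0.05961872695631618
[251.97023921 112.85256923]
[246.17028796 114.82859941]
```

View pics/w1.png

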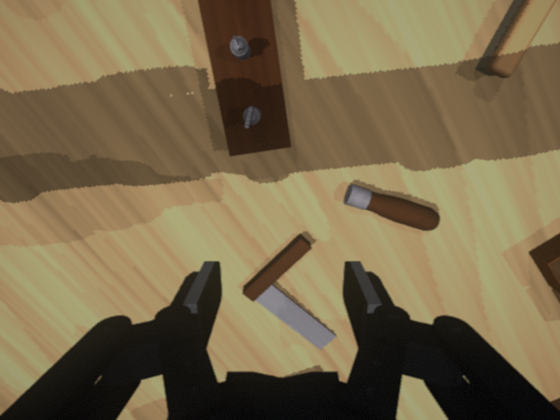

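The wrist view shows the end blade at about (251,116), as predicted, and the block running up the image. I'll move closer for an exact fix.

```bash
python3 - <<'E'
from h import *
s=readout.sense()
R=s['tcp_rot'];print((R.T@(np.array([.503,-.24,.13])-s['eef_pos'])*1000).round(1), np.degrees(np.arctan2(R[1,0],R[0,0])))
im=cv2.imread('pics/w1.png')
cv2.imwrite('pics/z1.png',cv2.resize(im[0:160,190:310],None,fx=4.5,fy=3.75 and 4.5,interpolation=cv2.INTER_CUBIC)[:600])
E
```

```text
[-27.2 -73.6  73.1] -33.206869089434434
```

Emit:
step_arm --rows '[-5,-6,10,0,0,-3.4,60,-5,-6,10,0,0,-3.3,60,-5,-6,10,0,0,-3.2,60,-5,-6,0,0,0,0,60,0,0,0,0,0,0,60,0,0,0,0,0,0,60]'

```text
t: 2.0
eef_pos: [0.4795, -0.2866, 0.1741]
tcp_rot: [[0.918, -0.398, 0.001], [-0.398, -0.918, -0.001], [0.001, 0.0, -1.0]]
wrist_force: [0.6, -0.2, 0.3]
grip_width: 0.0599
```

```bash
python3 - <<'E'
from h import *
im,K,W=cam('wrist');cv2.imwrite('pics/w2.png',im);np.savez('pics/w2.npz',K=K,W=W)
s=readout.sense();print(s['t'],s['eef_pos'],np.degrees(np.arctan2(s['tcp_rot'][1,0],s['tcp_rot'][0,0])))
c=proj(K,W,(.503,-.24,.07));print(c)
x,y=int(c[0])-70,max(0,int(c[1])-60)
print(x,y)
cv2.imwrite('pics/z2.png',cv2.resize(im[y:y+120,x:x+160],None,fx=5,fy=5,interpolation=cv2.INTER_CUBIC))
E
```

```text
2.05 [ 0.47962445 -0.28664424  0.17410411] -23.416720950015065
[285.75875218 141.63598485]
215 81
```

View pics/z2.png

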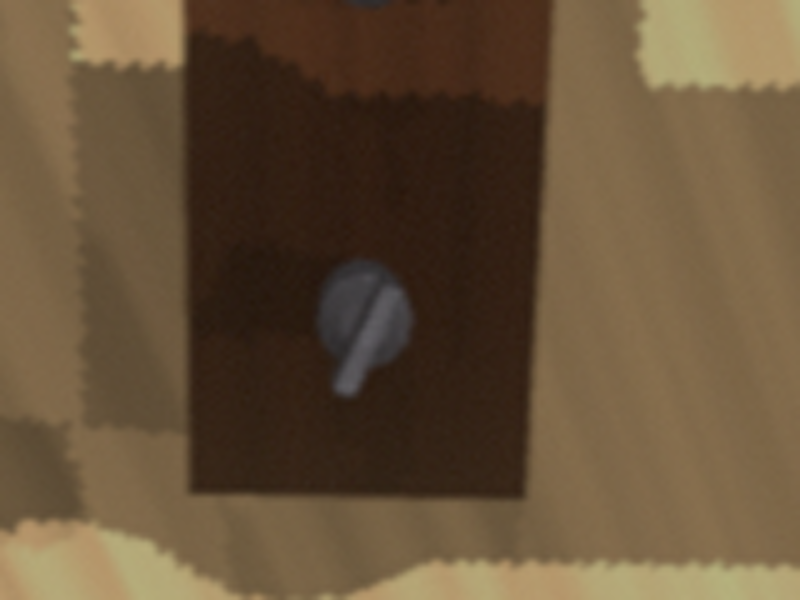

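View pics/z1.png

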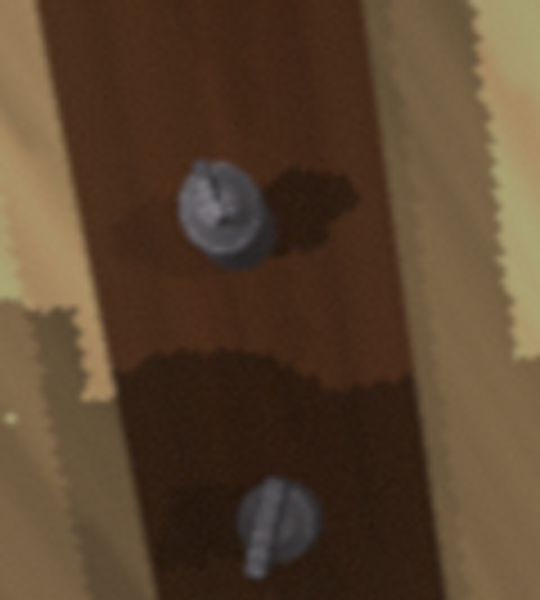

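The zoom shows the broad flat blade on its collar, with the collar-top centre at (288.1,142.6). In w1 the same centre was at (252.3,116.0). I'll triangulate it.

```bash
python3 - <<'E'
from h import *
a=np.load('pics/w1.npz');b=np.load('pics/w2.npz')
x,e=tri([ray(a['K'],a['W'],252.3,116),ray(b['K'],b['W'],288.1,142.6)]);print('collar top',x.round(4),e)
for n,q in (('w1',(a,252.3,116)),('w2',(b,288.1,142.6))): print(n,onz(q[0]['K'],q[0]['W'],q[1],q[2],.076).round(4))
K,W=b['K'],b['W']
l=onz(K,W,215+190/5,81+492/5,.05);r=onz(K,W,215+525/5,81+497/5,.05);print(l,r,np.linalg.norm(l-r),np.degrees(np.arctan2(*(r-l)[1::-1])))
t=onz(K,W,215+187/5,81,.05);print('left edge dir',np.degrees(np.arctan2(*(t-l)[1::-1])))
n=np.array([-(r-l)[1],(r-l)[0]])/np.linalg.norm(r-l)
print('hole from block',((l+r)/2)[:2]+n*.033)
s=readout.sense();p=onz(K,W,288.1,142.6,.076);p[2]=.055;print((s['tcp_rot'].T@(p-s['eef_pos'])*1000).round(1))
E
```

```text
collar top [ 0.5036 -0.2423  0.0642] [np.float64(0.0006181584143356243), np.float64(0.0006181584143356204)]
w1 [ 0.5042 -0.2428  0.076 ]
w2 [ 0.5045 -0.2407  0.076 ]
[ 0.46385956 -0.26047828  0.05      ] [ 0.51646544 -0.28415823  0.05      ] 0.05768985003771542 -24.234360948659535
left edge dir 65.33758457634029
hole from block [ 0.50370801 -0.24222641]
[  4.4 -52.1 119.1]
```

Emit:
step_arm --rows '[1.1,-13,12,0,0,0.5,40,1.1,-13,12,0,0,0.5,40,1.1,-13,12,0,0,0,40,1.1,-12,10,0,0,0,40,0,0,15,0,0,0,40,0,0,15,0,0,0,40,0,0,10,0,0,0,40,0,0,0,0,0,0,40]'

```text
t: 2.85
eef_pos: [0.5034, -0.2403, 0.0857]
tcp_rot: [[0.911, -0.411, -0.002], [-0.411, -0.911, 0.001], [-0.003, -0.0, -1.0]]
wrist_force: [0.7, -0.4, 0.2]
grip_width: 0.04
```

```bash
python3 - <<'E'
from h import *
im,K,W=cam('wrist');cv2.imwrite('pics/w3.png',im);np.savez('pics/w3.npz',K=K,W=W)
s=readout.sense();print(s['t'],s['eef_pos'],s['grip_width'])
print(proj(K,W,(.504,-.2413,.076)),proj(K,W,(.504,-.2413,.098)))
E
```

```text
2.9 [ 0.50397332 -0.24057943  0.08680149] 0.0402341391154715
[283.47957268 261.84507445] [283.53574225 283.99838195]
```

View pics/w3.png

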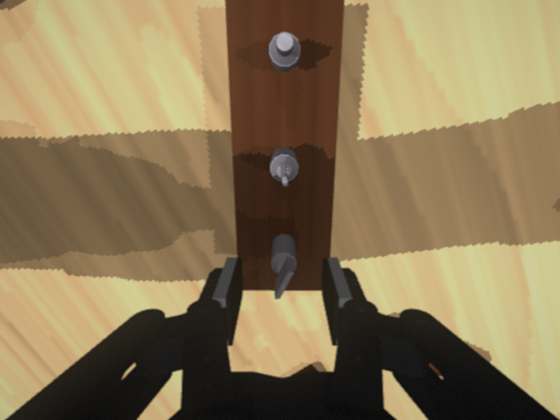

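Emit:
step_arm --rows '[0,0,10,0,0,0,40,0,0,10,0,0,0,40,0,0,10,0,0,0,40,0,0,0,0,0,0,40]'

```text
t: 3.3
eef_pos: [0.503, -0.2403, 0.0554]
tcp_rot: [[0.911, -0.411, -0.003], [-0.411, -0.911, 0.001], [-0.003, -0.0, -1.0]]
wrist_force: [0.1, 0.4, -0.0]
grip_width: 0.0403
```

Emit:
step_arm --rows '[0,0,0,0,0,0,20,0,0,0,0,0,0,5,0,0,0,0,0,0,5,0,0,0,0,0,0,5,0,0,0,0,0,0,5]' --squeeze 50

```text
t: 3.8
eef_pos: [0.5045, -0.2409, 0.0577]
tcp_rot: [[0.911, -0.411, 0.001], [-0.411, -0.911, -0.0], [0.001, -0.0, -1.0]]
wrist_force: [-0.9, 0.1, 2.1]
grip_width: 0.0118
```

```bash
python3 - <<'E'
from h import *
im,K,W=cam('wrist');cv2.imwrite('pics/w4.png',im);np.savez('pics/w4.npz',K=K,W=W)
s=readout.sense();print(s['t'],s['eef_pos'],s['grip_width'],s['wrist_force'],s['torque'])
E
```

```text
3.85 [ 0.50452901 -0.24088134  0.05772296] 0.011563294410790459 [-0.15547888 -0.8426221   2.41323892] [ 0.02910723  0.01129469 -0.03540725]
```

View pics/w4.png

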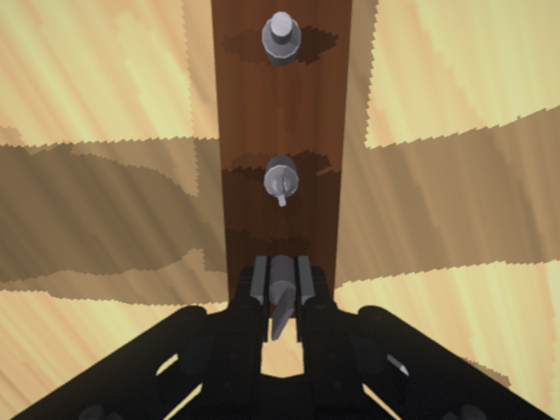

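Emit:
step_arm --rows '[0,0,-6,0,0,0,5,0,0,-12,0,0,0,5,0,0,-20,0,0,0,5,0,0,-30,0,0,0,5,0,0,-40,0,0,0,5,0,0,-40,0,0,0,5,0,0,-10,0,0,0,5,0,0,0,0,0,0,5]'

```text
t: 4.65
eef_pos: [0.5053, -0.2411, 0.2182]
tcp_rot: [[0.911, -0.411, 0.004], [-0.411, -0.911, -0.002], [0.005, 0.0, -1.0]]
wrist_force: [0.4, -0.7, -0.4]
grip_width: 0.0118
```

```bash
python3 - <<'E'
from h import *
im,K,W=cam('wrist');cv2.imwrite('pics/w5.png',im)
s=readout.sense();print(s['t'],s['eef_pos'],s['grip_width'],s['joints'].round(3),s['wrist_force'],s['torque'])
ims,K,W=cam('side');cv2.imwrite('pics/s5.png',ims)
cv2.imwrite('pics/z5.png',np.hstack([im[200:400,180:380],ims[60:260,230:430]]))
E
```

```text
4.7 [ 0.50432615 -0.24081176  0.21596783] 0.011745484925000178 [ 0.673  0.269 -0.347  1.569  0.094  1.319 -0.11 ] [ 0.09282891 -0.09159336 -1.28675333] [-0.03316411  0.03843185 -0.01633644]
```

View pics/z5.png

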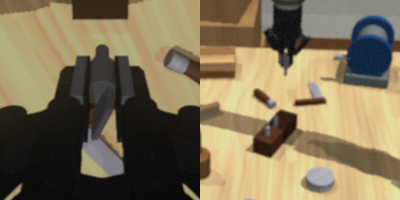

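Emit:
step_arm --rows '[3,-34,0,0,0,-3.5,5,3,-34,0,0,0,-3.5,5,3,-35,0,0,0,-3.5,5,3,-35,0,0,0,-3.5,5,3,-35,0,0,0,-3.5,5,3,-35,0,0,0,-3.5,5,3,-35,0,0,0,-3.5,5]'

```text
t: 5.45
eef_pos: [0.5808, -0.0101, 0.213]
tcp_rot: [[1.0, 0.006, -0.004], [0.006, -1.0, 0.0], [-0.004, -0.0, -1.0]]
wrist_force: [0.2, -0.9, -0.3]
grip_width: 0.0119
```

Emit:
step_arm --rows '[3,-35,0,0,0,-3.5,5,3,-35,0,0,0,-3.5,5,3,-35,0,0,0,-3.5,5,3,-30,0,0,0,-3.5,5,3,-25,0,0,0,-3.5,5,3,-20,0,0,0,-3.5,5,0,0,0,0,0,0,5,0,0,0,0,0,0,5]'

```text
t: 6.25
eef_pos: [0.5744, 0.1683, 0.2143]
tcp_rot: [[0.932, 0.362, -0.002], [0.362, -0.932, -0.001], [-0.002, 0.0, -1.0]]
wrist_force: [0.3, -0.7, 0.2]
grip_width: 0.012
```

```bash
python3 - <<'E'
from h import *
im,K,W=cam('wrist');cv2.imwrite('pics/w6.png',im);np.savez('pics/w6.npz',K=K,W=W)
s=readout.sense();print(s['t'],s['eef_pos'],s['tcp_rot'].round(4),s['grip_width'],s['joints'].round(3))
print(proj(K,W,(.5607,.2447,.154)))
print((s['tcp_rot'].T@(np.array([.5607,.2447,.217])-s['eef_pos'])*1000).round(1))
E
```

```text
6.3 [0.57484527 0.16740476 0.21447755] [[ 9.329e-01  3.601e-01 -1.200e-03]
 [ 3.601e-01 -9.329e-01 -1.000e-03]
 [-1.400e-03  5.000e-04 -1.000e+00]] 0.011619971841487694 [ 0.143  0.408 -0.65   1.448  0.248  1.369 -0.149]
[307.22623673 110.61442309]
[ 14.6 -77.2  -2.6]
```

View pics/w6.png

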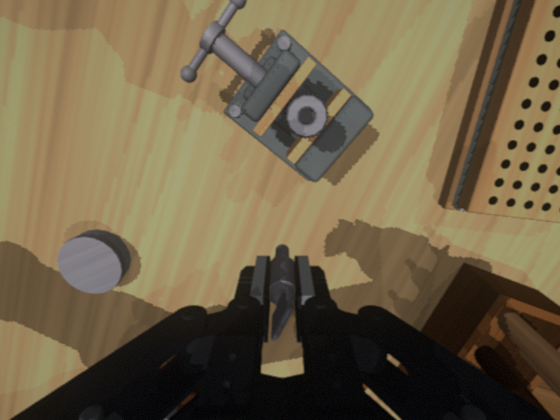

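The wrist view shows the nut at about (307,115), the shank tip at (283,248), and the blade hanging straight. I'll move closer for a second view.

Emit:
step_arm --rows '[7,-15,0,0,0,0,5,7,-15,0,0,0,0,5,0,-5,0,0,0,0,5,0,0,0,0,0,0,5,0,0,0,0,0,0,5]'

```text
t: 6.8
eef_pos: [0.5751, 0.2064, 0.2153]
tcp_rot: [[0.932, 0.362, -0.0], [0.362, -0.932, -0.0], [-0.0, 0.0, -1.0]]
wrist_force: [-0.1, 0.3, 0.1]
grip_width: 0.0115
```

```bash
python3 - <<'E'
from h import *
im,K,W=cam('wrist');cv2.imwrite('pics/w7.png',im);np.savez('pics/w7.npz',K=K,W=W)
s=readout.sense();print(s['t'],s['eef_pos'])
a=cv2.imread('pics/w6.png')
c=proj(K,W,(.5607,.2447,.154));print(c);x,y=int(c[0])-40,int(c[1])-40;print(x,y)
z=np.hstack([cv2.resize(a[75:155,267:347],None,fx=5,fy=5,interpolation=cv2.INTER_CUBIC),cv2.resize(im[y:y+80,x:x+80],None,fx=5,fy=5,interpolation=cv2.INTER_CUBIC)])
cv2.imwrite('pics/z7.png',z)
E
```

```text
6.85 [0.57528394 0.20596222 0.21533404]
[283.31371258 167.20391093]
243 127
```

View pics/z7.png

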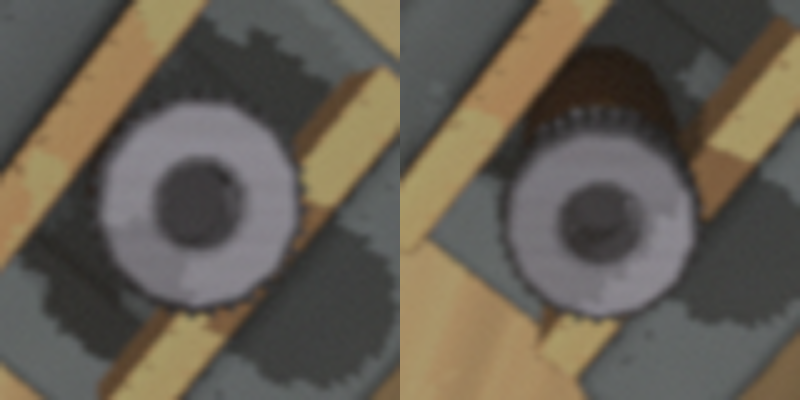

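View pics/w7.png

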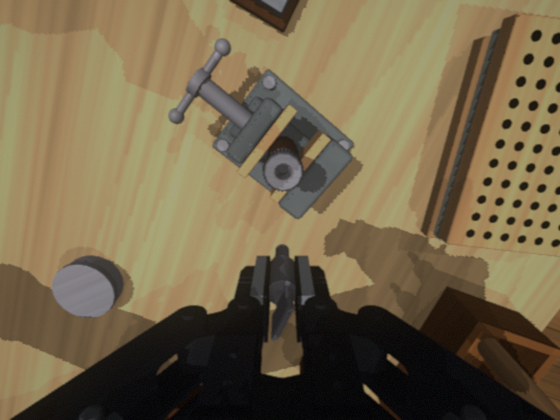

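```bash
python3 - <<'E'
from h import *
a=np.load('pics/w6.npz');b=np.load('pics/w7.npz')
pa=(306.5,115.3);pb=(283.1,171.5)
x,e=tri([ray(a['K'],a['W'],*pa),ray(b['K'],b['W'],*pb)]);print(x.round(4),e)
print(onz(a['K'],a['W'],*pa,.154).round(4),onz(b['K'],b['W'],*pb,.154).round(4))
s=readout.sense();R=s['tcp_rot']
# shank tip seen in wrist; in tool coords: expected chisel axis x=0,y=? tip z = +?
p=viewer.camera_params('wrist');M=np.array(p['mount']);K=np.array(p['mtx']);W=np.linalg.inv(M)
for P in [(0,0,.028),(0,0,.006),(0,0,-.02),(0,0,-.042),(0,.002,.028)]: print(P,proj(K,W,P).round(1))
im=cv2.imread('pics/w7.png')
cv2.imwrite('pics/z7b.png',cv2.resize(im[235:345,240:330],None,fx=5.4,fy=5.4,interpolation=cv2.INTER_CUBIC))
E
```

```text
[0.5615 0.242  0.1539] [np.float64(0.00012714602402219785), np.float64(0.00012714602402233774)]
[0.5613 0.242  0.154 ] [0.5616 0.242  0.154 ]
(0, 0, 0.028) [282.6 246.5]
(0, 0, 0.006) [282.6 264.5]
(0, 0, -0.02) [282.7 292.5]
(0, 0, -0.042) [282.8 325. ]
(0, 0.002, 0.028) [282.6 249.6]
```

View pics/z7b.png

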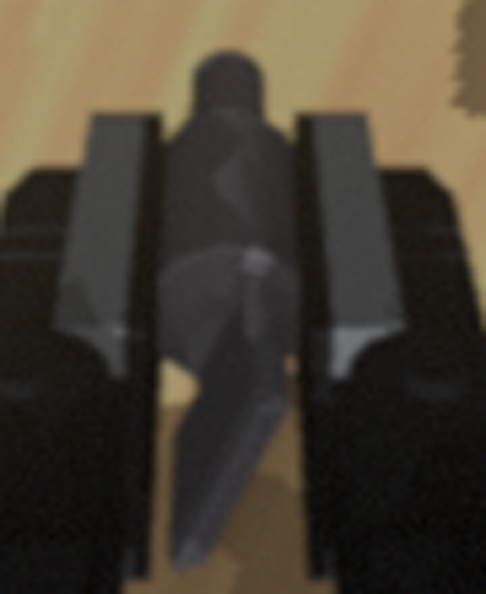

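Emit:
step_arm --rows '[0.3,-15,0,0,0,0,5,0,-15,0,0,0,0,5,0,-8.5,8,0,0,0,5,0,0,8,0,0,0,5,0,0,7,0,0,0,5,0,0,0,0,0,0,5,0,0,0,0,0,0,5]'

```text
t: 7.55
eef_pos: [0.5617, 0.2416, 0.1919]
tcp_rot: [[0.933, 0.361, -0.001], [0.361, -0.933, -0.001], [-0.001, 0.0, -1.0]]
wrist_force: [0.1, -0.6, 0.4]
grip_width: 0.0117
```

```bash
python3 - <<'E'
from h import *
im,K,W=cam('wrist');cv2.imwrite('pics/w8.png',im);np.savez('pics/w8.npz',K=K,W=W)
P=[]
for i in range(3):
    s=readout.sense();P.append(s['eef_pos'])
    for n in ['scene','side']:
        if i==0:
            g,k,w=cam(n);cv2.imwrite(f'pics/{n}8.png',g);q=proj(k,w,(.5615,.242,.16));x,y=int(q[0])-30,int(q[1])-35
            z=cv2.resize(g[y:y+60,x:x+60],None,fx=6,fy=6,interpolation=cv2.INTER_CUBIC); print(n,x,y,proj(k,w,(.5615,.242,.154)))
            if n=='scene': z0=z
cv2.imwrite('pics/z8.png',np.hstack([z0,z]))
cv2.imwrite('pics/z8b.png',cv2.resize(im[210:330,220:350],None,fx=4.5,fy=4.5,interpolation=cv2.INTER_CUBIC))
print(np.array(P).round(4),s['wrist_force'],s['t'])
E
```

```text
scene 282 109 [312.44779807 145.79812374]
side 249 223 [279.33891942 260.53046576]
[[0.5619 0.2418 0.1923]
 [0.5619 0.2422 0.1927]
 [0.5619 0.2422 0.1927]] [ 0.32596315 -0.02356994 -0.49276692] 7.7
```

View pics/z8.png

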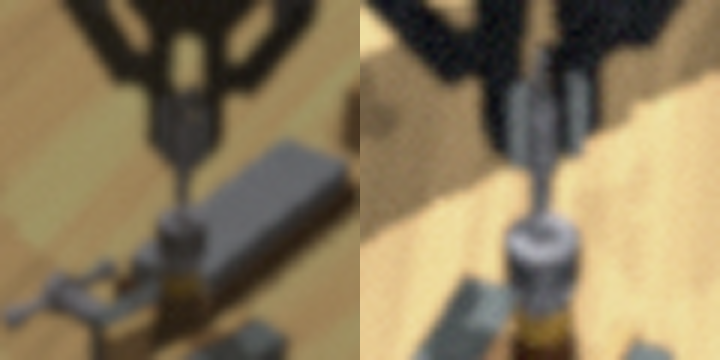

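View pics/z8b.png

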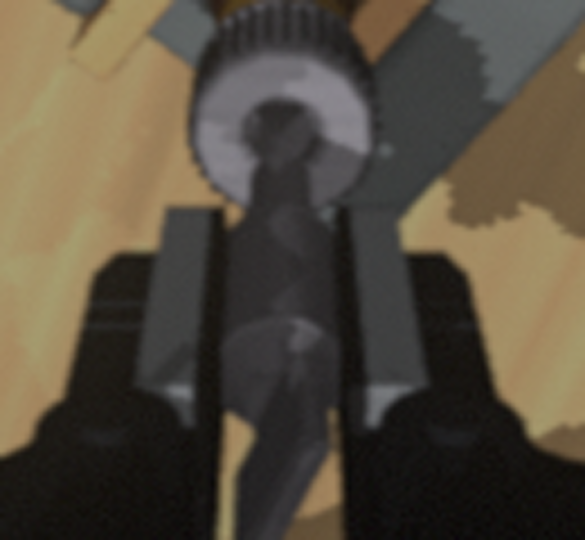

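```bash
python3 - <<'E'
from h import *
d=np.load('pics/w8.npz');K,W=d['K'],d['W']
f=lambda p:((p-[220,210])*4.5).round(0)
print('nut pred in zoom',f(proj(K,W,(.5615,.242,.154))))
for px in [(284.5,131),(281,133)]: print(onz(K,W,220+px[0]/4.5,210+px[1]/4.5,.154).round(4))
m=viewer.camera_params('wrist')['mount'];w=np.linalg.inv(m)
for P in [(0,0,.028),(0,-.002,.028),(0,0,-.02)]: print(P,f(proj(K,w,P)))
E
```

```text
nut pred in zoom [281. 131.]
[0.5619 0.2421 0.154 ]
[0.5616 0.2416 0.154 ]
(0, 0, 0.028) [282. 164.]
(0, -0.002, 0.028) [282. 150.]
(0, 0, -0.02) [282. 371.]
```

The blade, hole and nut line up to within about 0.5 mm, so I'll lower gently.

Emit:
step_arm --rows '[0,0,4,0,0,0,5,0,0,4,0,0,0,5,0,0,3,0,0,0,5,0,0,0,0,0,0,5]'

```text
t: 8.1
eef_pos: [0.5612, 0.2422, 0.1806]
tcp_rot: [[0.932, 0.362, -0.001], [0.362, -0.932, -0.0], [-0.001, 0.0, -1.0]]
wrist_force: [-0.2, 0.6, -0.9]
grip_width: 0.0118
```

Emit:
step_arm --rows '[0,0,2,0,0,0,5,0,0,2,0,0,0,5,0,0,0,0,0,0,5]'

```text
t: 8.4
eef_pos: [0.5614, 0.2424, 0.177]
tcp_rot: [[0.932, 0.362, -0.0], [0.362, -0.932, -0.0], [-0.0, -0.0, -1.0]]
wrist_force: [-0.8, 0.1, -0.8]
grip_width: 0.0115
```

Emit:
step_arm --rows '[0,0,2,0,0,0,5,0,0,2,0,0,0,5,0,0,0,0,0,0,5]'

```text
t: 8.7
eef_pos: [0.5616, 0.2425, 0.1731]
tcp_rot: [[0.932, 0.362, 0.0], [0.362, -0.932, 0.0], [0.0, -0.0, -1.0]]
wrist_force: [1.1, 0.5, -1.6]
grip_width: 0.0119
```

Emit:
step_arm --rows '[0,0,2,0,0,0,5,0,0,2,0,0,0,5,0,0,0,0,0,0,5]'

```text
t: 9.0
eef_pos: [0.5616, 0.2425, 0.1692]
tcp_rot: [[0.932, 0.362, 0.0], [0.362, -0.932, 0.0], [0.0, -0.0, -1.0]]
wrist_force: [1.6, 0.7, -0.4]
grip_width: 0.0116
```

Emit:
step_arm --rows '[0,0,2,0,0,0,5,0,0,1,0,0,0,5,0,0,0,0,0,0,5]'

```text
t: 9.3
eef_pos: [0.5615, 0.2425, 0.1662]
tcp_rot: [[0.932, 0.362, 0.0], [0.362, -0.932, 0.0], [0.0, -0.0, -1.0]]
wrist_force: [0.8, 1.1, 0.3]
grip_width: 0.0118
```

Emit:
step_arm --rows '[0,0,1,0,0,0,5,0,0,1,0,0,0,5,0,0,0,0,0,0,5]'

```text
t: 9.6
eef_pos: [0.5615, 0.2425, 0.1642]
tcp_rot: [[0.932, 0.362, 0.0], [0.362, -0.932, 0.0], [0.0, -0.0, -1.0]]
wrist_force: [1.4, 1.6, -0.6]
grip_width: 0.0114
```

```bash
python3 - <<'E'
from h import *
g,k,w=cam('side');q=proj(k,w,(.5615,.242,.16));x,y=int(q[0])-30,int(q[1])-35
z=cv2.resize(g[y:y+60,x:x+60],None,fx=6,fy=6,interpolation=cv2.INTER_CUBIC)
im,K,W=cam('wrist');cv2.imwrite('pics/w9.png',im)
cv2.imwrite('pics/z9.png',np.hstack([z,cv2.resize(im[210:330,220:340],None,fx=3,fy=3,interpolation=cv2.INTER_CUBIC)]))
s=readout.sense();print(s['eef_pos'],s['wrist_force'])
E
```

```text
[0.56153912 0.24249359 0.16419885] [ 1.74110517  1.36942008 -0.49619141]
```

View pics/z9.png

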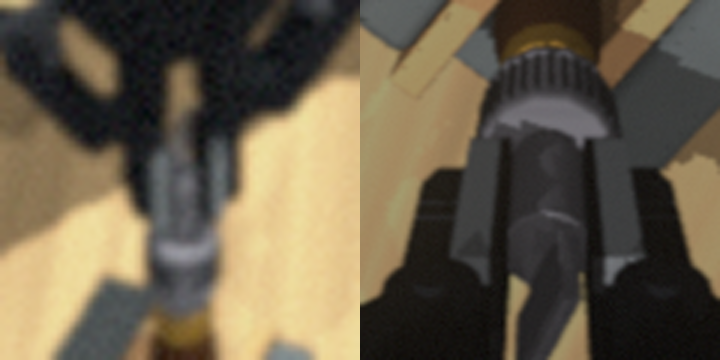

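The shank is in the hole with a few mm left before the shoulder seats.

Emit:
step_arm --rows '[0,0,1,0,0,0,5,0,0,1,0,0,0,5,0,0,0,0,0,0,5]'

```text
t: 10.0
eef_pos: [0.5615, 0.2425, 0.1622]
tcp_rot: [[0.932, 0.362, -0.0], [0.362, -0.932, 0.0], [0.0, -0.0, -1.0]]
wrist_force: [2.2, 0.9, 0.1]
grip_width: 0.0115
```

Emit:
step_arm --rows '[0,0,0.5,0,0,0,5,0,0,0.5,0,0,0,5,0,0,0,0,0,0,5]'

```text
t: 10.3
eef_pos: [0.5616, 0.2425, 0.1617]
tcp_rot: [[0.932, 0.362, 0.0], [0.362, -0.932, 0.0], [0.0, 0.0, -1.0]]
wrist_force: [0.6, 0.6, 4.7]
grip_width: 0.0116
```

Emit:
step_arm --rows '[0,0,0.5,0,0,0,5,0,0,0,0,0,0,5]'

```text
t: 10.5
eef_pos: [0.5616, 0.2426, 0.1617]
tcp_rot: [[0.932, 0.362, 0.001], [0.362, -0.932, 0.0], [0.001, 0.0, -1.0]]
wrist_force: [-0.2, -0.3, 7.7]
grip_width: 0.0116
```

Emit:
step_arm --rows '[0,0,0.5,0,0,0,5,0,0,0,0,0,0,5]'

```text
t: 10.7
eef_pos: [0.5616, 0.2426, 0.1616]
tcp_rot: [[0.932, 0.362, 0.001], [0.362, -0.932, 0.0], [0.001, 0.0, -1.0]]
wrist_force: [-2.6, -1.3, 9.7]
grip_width: 0.0118
```

The force climbs while the position stays at 0.1617, which matches the shoulder seating (0.161 expected). I'll check this visually.

```bash
python3 - <<'E'
from h import *
g,k,w=cam('side');q=proj(k,w,(.5615,.242,.16));x,y=int(q[0])-30,int(q[1])-35
z=cv2.resize(g[y:y+60,x:x+60],None,fx=6,fy=6,interpolation=cv2.INTER_CUBIC)
im,K,W=cam('wrist');cv2.imwrite('pics/w10.png',im)
cv2.imwrite('pics/z10.png',np.hstack([z,cv2.resize(im[210:330,220:340],None,fx=3,fy=3,interpolation=cv2.INTER_CUBIC)]))
s=readout.sense();print(s['eef_pos'],s['wrist_force'],s['torque'],s['joints'].round(3))
E
```

```text
[0.56165794 0.24263095 0.16161819] [-0.22905309 -1.51760449  9.28024003] [-0.26399542  0.40143495  0.01352554] [ 0.017  0.475 -0.657  1.487  0.297  1.279 -0.302]
```

View pics/z10.png

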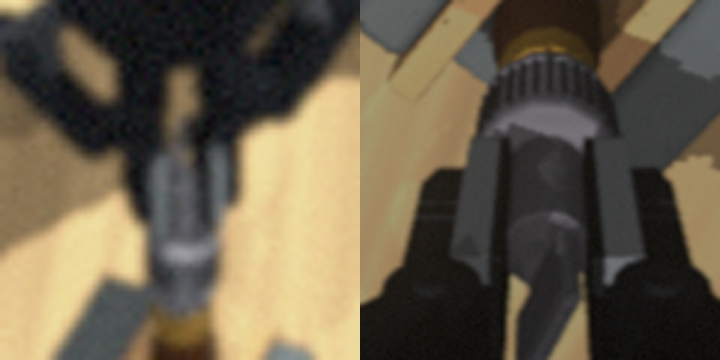

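The pose-to-shoulder offset of 7.7 mm recorded at the grasp gives 161.7 mm, which is exactly where it stopped, so the blade is seated. Next I'll ease the push off and release.

Emit:
step_arm --rows '[0,0,-1,0,0,0,5,0,0,-0.5,0,0,0,5,0,0,0,0,0,0,5]'

```text
t: 11.1
eef_pos: [0.5616, 0.2425, 0.1618]
tcp_rot: [[0.932, 0.362, 0.0], [0.362, -0.932, 0.0], [0.0, -0.0, -1.0]]
wrist_force: [2.0, 0.8, 1.8]
grip_width: 0.0117
```

Emit:
step_arm --rows '[0,0,0,0,0,0,15,0,0,0,0,0,0,25,0,0,0,0,0,0,45,0,0,0,0,0,0,45,0,0,0,0,0,0,45]'

```text
t: 11.6
eef_pos: [0.5614, 0.2424, 0.1617]
tcp_rot: [[0.932, 0.362, -0.0], [0.362, -0.932, -0.0], [-0.0, -0.0, -1.0]]
wrist_force: [-0.3, -0.4, -0.4]
grip_width: 0.0446
```

```bash
python3 - <<'E'
from h import *
g,k,w=cam('side');q=proj(k,w,(.5615,.242,.16));x,y=int(q[0])-30,int(q[1])-35
z=cv2.resize(g[y:y+60,x:x+60],None,fx=6,fy=6,interpolation=cv2.INTER_CUBIC)
im,K,W=cam('wrist');cv2.imwrite('pics/w11.png',im);np.savez('pics/w11.npz',K=K,W=W)
cv2.imwrite('pics/z11.png',np.hstack([z,cv2.resize(im[210:330,220:340],None,fx=3,fy=3,interpolation=cv2.INTER_CUBIC)]))
s=readout.sense();print(s['t'],s['eef_pos'],s['grip_width'],s['wrist_force'],s['torque'],s['joints'].round(3))
E
```

```text
11.7 [0.56144416 0.24246095 0.16179162] 0.04492239626409775 [0.09893765 0.13080706 0.44548952] [-0.02069642 -0.01661084  0.0650012 ] [ 0.017  0.475 -0.657  1.487  0.296  1.281 -0.302]
```

View pics/z11.png

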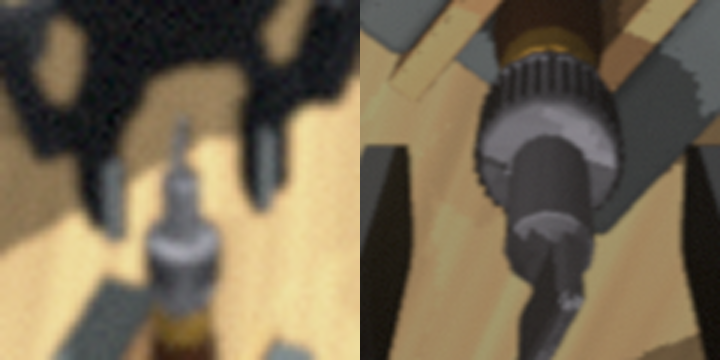

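View pics/w11.png

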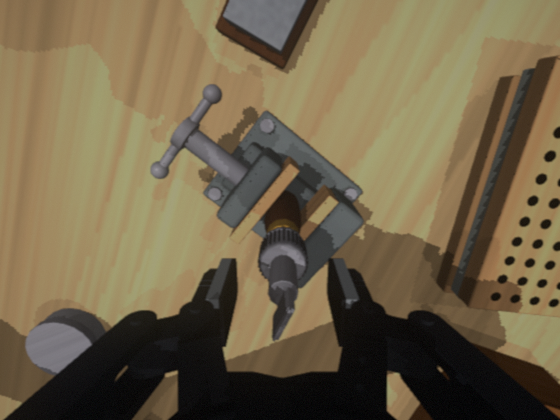

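The blade stands upright with its shoulder on the nut and the fingers are open. Now I'll lower onto the nut.

Emit:
step_arm --rows '[0,0,6,0,0,0,45,0,0,6,0,0,0,45,0,0,5,0,0,0,45,0,0,4,0,0,0,45,0,0,3,0,0,0,45,0,0,0,0,0,0,45]'

```text
t: 12.3
eef_pos: [0.5613, 0.2423, 0.1372]
tcp_rot: [[0.932, 0.362, -0.001], [0.362, -0.932, -0.0], [-0.001, -0.0, -1.0]]
wrist_force: [-0.2, 0.5, 0.4]
grip_width: 0.0452
```

Emit:
step_arm --rows '[0,0,0,0,0,0,35,0,0,0,0,0,0,20,0,0,0,0,0,0,15,0,0,0,0,0,0,15,0,0,0,0,0,0,15]' --squeeze 60

```text
t: 12.8
eef_pos: [0.5618, 0.2427, 0.1384]
tcp_rot: [[0.932, 0.362, 0.001], [0.362, -0.932, 0.0], [0.001, -0.0, -1.0]]
wrist_force: [0.0, 0.1, 3.4]
grip_width: 0.0239
```

```bash
python3 - <<'E'
from h import *
g,k,w=cam('side');q=proj(k,w,(.5615,.242,.16));x,y=int(q[0])-30,int(q[1])-35
z=cv2.resize(g[y:y+60,x:x+60],None,fx=6,fy=6,interpolation=cv2.INTER_CUBIC)
im,K,W=cam('wrist');cv2.imwrite('pics/w12.png',im);np.savez('pics/w12.npz',K=K,W=W)
cv2.imwrite('pics/z12.png',np.hstack([z,cv2.resize(im[230:380,210:360],None,fx=2.4,fy=2.4,interpolation=cv2.INTER_CUBIC)]))
s=readout.sense();print(s['t'],s['eef_pos'],s['grip_width'],s['wrist_force'],s['torque'],s['joints'].round(3))
E
```

```text
12.9 [0.56179517 0.2426675  0.13838607] 0.023961757269779862 [-0.7110742  -0.46997105  4.7632707 ] [-0.06023373  0.06015396  0.04846263] [ 0.014  0.494 -0.651  1.516  0.309  1.236 -0.312]
```

View pics/z12.png

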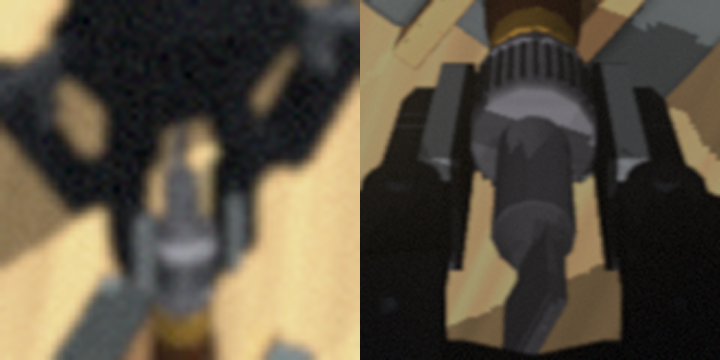

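```bash
cat > tq.py <<'E'
from h import *
import sys
n=int(sys.argv[1]) if len(sys.argv)>1 else 4
T=[];E=[]
for i in range(n):
    s=readout.sense();T.append(s['torque'][2]);E.append(s['joint_efforts'][6]);F=s['wrist_force']
    if i<n-1: viewer.read_camera('side')
R=s['tcp_rot'];y=np.degrees(np.arctan2(R[1,0],R[0,0]))
print('t',round(s['t'],2),'Tz',np.mean(T).round(3),np.round(T,3),'j7eff',np.round(E,3),'yaw',y.round(2),'F',F.round(1),'pos',s['eef_pos'].round(4),'w',round(s['grip_width'],4),'q7',s['joints'][6].round(3))
E
python3 tq.py 4
```

```text
t 13.05 Tz 0.003 [ 0.048  0.008 -0.014 -0.029] j7eff [0.001 0.001 0.001 0.001] yaw 21.2 F [-1.2 -0.1  5.7] pos [0.5618 0.2427 0.1384] w 0.0238 q7 -0.312
```

Emit:
step_arm --rows '[0,0,-1,0,0,0,15,0,0,0,0,0,2,15,0,0,0,0,0,2,15,0,0,0,0,0,2,15]'

```text
t: 13.45
eef_pos: [0.5618, 0.2426, 0.1385]
tcp_rot: [[0.965, 0.261, 0.0], [0.261, -0.965, 0.0], [0.001, -0.0, -1.0]]
wrist_force: [3.2, 2.2, -1.4]
grip_width: 0.024
```

```bash
python3 tq.py 3
```

```text
t 13.55 Tz 0.247 [0.387 0.182 0.173] j7eff [ 0.373  0.271 -0.758] yaw 15.19 F [ 3.8  2.4 -3.4] pos [0.5618 0.2427 0.1385] w 0.0239 q7 -0.409
```

Emit:
step_arm --rows '[0,0,0,0,0,2,15,0,0,0,0,0,2,15,0,0,0,0,0,2,15]'

```text
t: 13.85
eef_pos: [0.5618, 0.2426, 0.1385]
tcp_rot: [[0.987, 0.16, 0.0], [0.16, -0.987, 0.0], [0.0, -0.0, -1.0]]
wrist_force: [4.3, 2.4, -2.0]
grip_width: 0.0239
```

```bash
python3 tq.py 1
```

```text
t 13.85 Tz 0.307 [0.307] j7eff [0.373] yaw 9.21 F [ 4.3  2.4 -2. ] pos [0.5618 0.2426 0.1385] w 0.0239 q7 -0.505
```

Emit:
step_arm --rows '[0,0,0,0,0,2,15,0,0,0,0,0,2,15]'

```text
t: 14.05
eef_pos: [0.5618, 0.2427, 0.1385]
tcp_rot: [[0.996, 0.091, 0.0], [0.091, -0.996, 0.001], [0.001, -0.0, -1.0]]
wrist_force: [4.8, 2.6, -3.0]
grip_width: 0.0239
```

```bash
python3 tq.py 1
```

```text
t 14.05 Tz 0.3 [0.3] j7eff [0.371] yaw 5.21 F [ 4.8  2.6 -3. ] pos [0.5618 0.2427 0.1385] w 0.0239 q7 -0.57
```

Emit:
step_arm --rows '[0,0,0,0,0,2,15,0,0,0,0,0,2,15]'

```text
t: 14.25
eef_pos: [0.5618, 0.2427, 0.1385]
tcp_rot: [[1.0, 0.021, 0.0], [0.021, -1.0, 0.001], [0.001, -0.0, -1.0]]
wrist_force: [4.8, 1.1, -2.8]
grip_width: 0.0239
```

```bash
python3 tq.py 1
```

```text
t 14.25 Tz 0.29 [0.29] j7eff [0.372] yaw 1.21 F [ 4.8  1.1 -2.8] pos [0.5618 0.2427 0.1385] w 0.0239 q7 -0.635
```

Running torque is steady: Tz about 0.30 and j7 effort 0.372. I'll carry on with a slightly firmer grip.

Emit:
step_arm --rows '[0,0,0,0,0,2,15,0,0,0,0,0,2,15]' --squeeze 85

```text
t: 14.45
eef_pos: [0.5619, 0.2427, 0.1386]
tcp_rot: [[0.999, -0.049, 0.001], [-0.049, -0.999, 0.0], [0.001, -0.0, -1.0]]
wrist_force: [3.8, 2.0, -3.1]
grip_width: 0.0234
```

```bash
python3 tq.py 1
```

```text
t 14.45 Tz 0.295 [0.295] j7eff [0.372] yaw -2.79 F [ 3.8  2.  -3.1] pos [0.5619 0.2427 0.1386] w 0.0234 q7 -0.7
```

Emit:
step_arm --rows '[0,0,0,0,0,2,15,0,0,0,0,0,2,15]'

```text
t: 14.65
eef_pos: [0.5619, 0.2426, 0.1386]
tcp_rot: [[0.993, -0.118, 0.001], [-0.118, -0.993, 0.0], [0.001, -0.001, -1.0]]
wrist_force: [5.4, 1.1, -2.7]
grip_width: 0.0229
```

```bash
python3 tq.py 1
```

```text
t 14.65 Tz 0.285 [0.285] j7eff [0.373] yaw -6.79 F [ 5.4  1.1 -2.7] pos [0.5619 0.2426 0.1386] w 0.0229 q7 -0.765
```

Emit:
step_arm --rows '[0,0,0,0,0,2,15,0,0,0,0,0,2,15]'

```text
t: 14.85
eef_pos: [0.5619, 0.2426, 0.1386]
tcp_rot: [[0.982, -0.187, 0.001], [-0.187, -0.982, 0.0], [0.001, -0.001, -1.0]]
wrist_force: [4.4, 1.8, -2.4]
grip_width: 0.0234
```

```bash
python3 tq.py 1
```

```text
t 14.85 Tz 0.295 [0.295] j7eff [0.363] yaw -10.79 F [ 4.4  1.8 -2.4] pos [0.5619 0.2426 0.1386] w 0.0234 q7 -0.83
```

Emit:
step_arm --rows '[0,0,0,0,0,2,15,0,0,0,0,0,2,15]'

```text
t: 15.05
eef_pos: [0.5619, 0.2427, 0.1386]
tcp_rot: [[0.967, -0.255, 0.001], [-0.255, -0.967, 0.0], [0.001, -0.001, -1.0]]
wrist_force: [5.2, 0.7, -2.7]
grip_width: 0.0233
```

```bash
python3 tq.py 1
```

```text
t 15.05 Tz 0.342 [0.342] j7eff [0.348] yaw -14.78 F [ 5.2  0.7 -2.7] pos [0.5619 0.2427 0.1386] w 0.0233 q7 -0.895
```

Emit:
step_arm --rows '[0,0,0,0,0,2,15,0,0,0,0,0,2,15]'

```text
t: 15.25
eef_pos: [0.5619, 0.2426, 0.1386]
tcp_rot: [[0.947, -0.322, 0.001], [-0.322, -0.947, 0.0], [0.001, -0.001, -1.0]]
wrist_force: [5.0, 2.7, -1.8]
grip_width: 0.0231
```

```bash
python3 tq.py 1
```

```text
t 15.25 Tz 0.403 [0.403] j7eff [0.308] yaw -18.78 F [ 5.   2.7 -1.8] pos [0.5619 0.2426 0.1386] w 0.0231 q7 -0.96
```

Emit:
step_arm --rows '[0,0,0,0,0,2,15,0,0,0,0,0,2,15]'

```text
t: 15.45
eef_pos: [0.562, 0.2426, 0.1386]
tcp_rot: [[0.922, -0.387, 0.001], [-0.387, -0.922, 0.0], [0.001, -0.001, -1.0]]
wrist_force: [5.0, 0.9, -1.4]
grip_width: 0.0232
```

```bash
python3 tq.py 1
```

```text
t 15.45 Tz 0.423 [0.423] j7eff [0.259] yaw -22.78 F [ 5.   0.9 -1.4] pos [0.562  0.2426 0.1386] w 0.0232 q7 -1.026
```

Emit:
step_arm --rows '[0,0,0,0,0,2,15,0,0,0,0,0,2,15]'

```text
t: 15.65
eef_pos: [0.562, 0.2426, 0.1386]
tcp_rot: [[0.893, -0.451, 0.001], [-0.451, -0.893, 0.0], [0.001, -0.001, -1.0]]
wrist_force: [5.3, 1.6, -2.6]
grip_width: 0.023
```

```bash
python3 tq.py 1
```

```text
t 15.65 Tz 0.452 [0.452] j7eff [0.205] yaw -26.78 F [ 5.3  1.6 -2.6] pos [0.562  0.2426 0.1386] w 0.023 q7 -1.091
```

Emit:
step_arm --rows '[0,0,0,0,0,2,15,0,0,0,0,0,2,15]'

```text
t: 15.85
eef_pos: [0.562, 0.2426, 0.1386]
tcp_rot: [[0.859, -0.512, 0.001], [-0.512, -0.859, 0.0], [0.001, -0.001, -1.0]]
wrist_force: [5.1, 0.8, -2.0]
grip_width: 0.0232
```

```bash
python3 tq.py 1
```

```text
t 15.85 Tz 0.508 [0.508] j7eff [0.148] yaw -30.77 F [ 5.1  0.8 -2. ] pos [0.562  0.2426 0.1386] w 0.0232 q7 -1.156
```

Emit:
step_arm --rows '[0,0,0,0,0,2,15,0,0,0,0,0,2,15]'

```text
t: 16.05
eef_pos: [0.562, 0.2426, 0.1386]
tcp_rot: [[0.822, -0.57, 0.001], [-0.57, -0.822, 0.0], [0.001, -0.001, -1.0]]
wrist_force: [5.2, 0.9, -2.3]
grip_width: 0.0225
```

```bash
python3 tq.py 1
```

```text
t 16.05 Tz 0.584 [0.584] j7eff [0.089] yaw -34.76 F [ 5.2  0.9 -2.3] pos [0.562  0.2426 0.1386] w 0.0225 q7 -1.221
```

Emit:
step_arm --rows '[0,0,0,0,0,1,15,0,0,0,0,0,2,15]'

```text
t: 16.25
eef_pos: [0.562, 0.2426, 0.1386]
tcp_rot: [[0.791, -0.612, 0.001], [-0.612, -0.791, 0.0], [0.001, -0.001, -1.0]]
wrist_force: [5.5, 1.4, -3.3]
grip_width: 0.0232
```

```bash
python3 tq.py 1
```

```text
t 16.25 Tz 0.604 [0.604] j7eff [0.29] yaw -37.72 F [ 5.5  1.4 -3.3] pos [0.562  0.2426 0.1386] w 0.0232 q7 -1.27
```

Emit:
step_arm --rows '[0,0,0,0,0,1,15]'

```text
t: 16.35
eef_pos: [0.562, 0.2426, 0.1386]
tcp_rot: [[0.78, -0.626, 0.001], [-0.626, -0.78, 0.0], [0.001, -0.001, -1.0]]
wrist_force: [5.0, 2.1, -2.6]
grip_width: 0.0233
```

```bash
python3 tq.py 4
```

```text
t 16.5 Tz 0.605 [0.702 0.607 0.512 0.601] j7eff [-0.556 -0.509 -0.866 -0.659] yaw -38.69 F [ 5.   0.6 -2.3] pos [0.5621 0.2426 0.1386] w 0.0235 q7 -1.285
```

The torque is about 0.31–0.34 above running, which is hand-tight. I'll release and withdraw straight up.

Emit:
step_arm --rows '[0,0,0,0,0,0,20,0,0,0,0,0,0,30,0,0,0,0,0,0,50,0,0,0,0,0,0,50,0,0,0,0,0,0,50]'

```text
t: 17.0
eef_pos: [0.5613, 0.2425, 0.1389]
tcp_rot: [[0.78, -0.626, -0.0], [-0.626, -0.78, -0.0], [-0.0, 0.0, -1.0]]
wrist_force: [0.5, -0.7, 0.6]
grip_width: 0.05
```

Emit:
step_arm --rows '[0,0,-8,0,0,0,50,0,0,-15,0,0,0,50,0,0,-25,0,0,0,50,0,0,-25,0,0,0,50,0,0,-25,0,0,0,50,0,10,-15,0,0,0,50,0,30,0,0,0,0,50,0,20,0,0,0,0,50]'

```text
t: 17.8
eef_pos: [0.5231, 0.1945, 0.2531]
tcp_rot: [[0.779, -0.627, 0.001], [-0.627, -0.779, 0.0], [0.001, -0.001, -1.0]]
wrist_force: [-0.1, -0.6, -0.6]
grip_width: 0.05
```

Emit:
step_arm --rows '[0,0,0,0,0,0,50,0,0,0,0,0,0,50]'

```text
t: 18.0
eef_pos: [0.5239, 0.1952, 0.2526]
tcp_rot: [[0.779, -0.627, 0.001], [-0.627, -0.779, -0.0], [0.001, -0.001, -1.0]]
wrist_force: [-0.1, 0.1, 0.2]
grip_width: 0.05
```

```bash
python3 - <<'E'
from h import *
im,K,W=cam('wrist');cv2.imwrite('pics/w13.png',im);np.savez('pics/w13.npz',K=K,W=W)
z=[]
for n in ['scene','side']:
    g,k,w=cam(n);cv2.imwrite(f'pics/{n}13.png',g);q=proj(k,w,(.5615,.242,.16));x,y=int(q[0])-30,int(q[1])-35;print(n,x,y,proj(k,w,(.562,.2425,.154)),proj(k,w,(.562,.2425,.202)))
    z.append(cv2.resize(g[y:y+60,x:x+60],None,fx=6,fy=6,interpolation=cv2.INTER_CUBIC))
cv2.imwrite('pics/z13.png',np.hstack(z))
s=readout.sense();print(s['t'],s['eef_pos'],s['wrist_force'])
E
```

```text
scene 282 109 [312.66252224 145.76566808] [313.18919226 132.60847001]
side 249 223 [279.07685611 260.6821832 ] [278.83378929 243.11546883]
18.15 [0.52398851 0.19637357 0.25188856] [-0.19301206 -0.57616028  0.09370942]
```

View pics/z13.png

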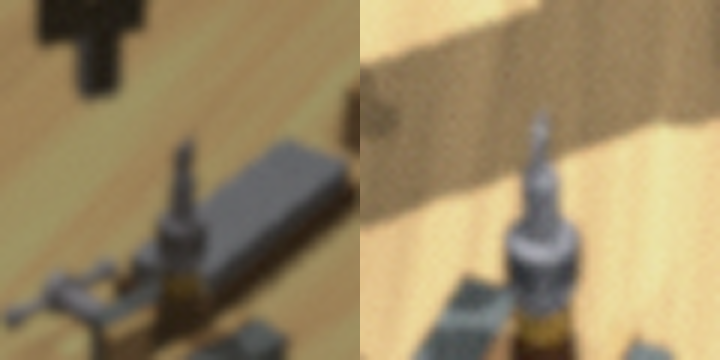

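View pics/w13.png

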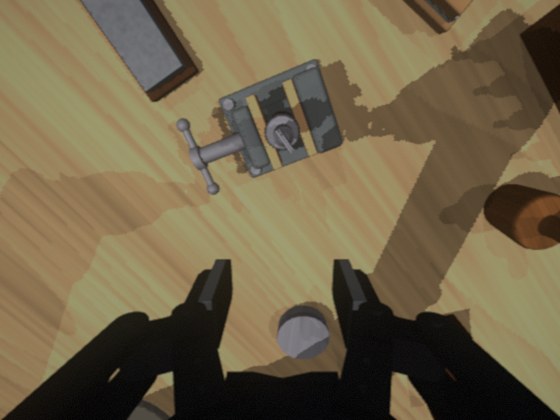

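View pics/side13.png

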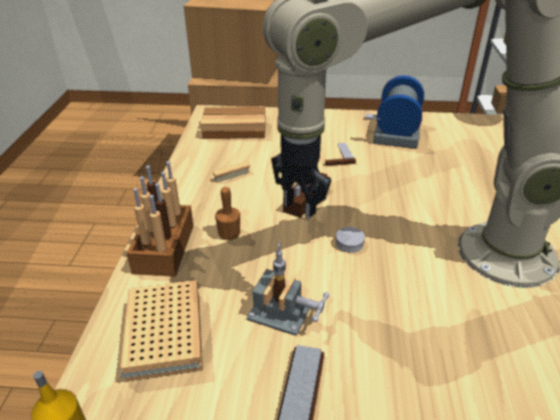

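The blade stands upright on the nut. Its tip is within about 1 px of the predicted seated height (0.202) in both views: scene 131.7 vs 132.6, side 241.7 vs 243.1. The gripper is clear of everything, so I'll hand in.

```bash
python3 -c "
from station import order
print(order.finish_job())"
```

```text
the job is handed in; nothing more can be done
None
```

The square-ended chisel blade is fitted in the clamped handle and the nut is hand-tight. I handed the job in at about 18 s; no verdict was reported.

- **Seating:** I gripped the blade by its collar, lifted it from the block and pushed it into the collet with about 10 N at most. It stopped at a tool height of 161.7 mm, the height expected from the grasp offset with the shoulder on the nut.
- **Tightening:** After letting go of the blade I turned the nut clockwise about 60° in one grip. The running torque was about 0.30 N m and the final torque 0.60 to 0.65 N m. That is about 0.31 to 0.34 above running, between the hand-tight (0.25) and overstrain (0.45) marks. Single torque readings scattered: the last four ran from 0.51 to 0.70.
- **Final views:** The blade stands upright, with its tip within about 1 pixel of the seated position in both fixed cameras. The gripper was clear and touching nothing, and I saw no sign that anything else had moved.
- **Not fully checked:** The gripper partly hid the block in the last side view. I did not check the other two blades again after lifting the chisel, when they were still standing.
- **Disagreement:** The first measurement of the nut from the fixed cameras was about 2.7 mm off the wrist camera's in y. I used the wrist value, and the shank went in with side forces of about 2.5 N or less.

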